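# Seat the empty spool on the winder's keyed spindle and swing in the stop lever

## Robot

A 7-joint arm with a two-finger parallel gripper is mounted at the origin on the work surface. World frame = base frame: x ahead of the robot, y to its left, z up, the work surface at z = 0. Lengths are in m, angles in rad, forces in N, time in s.
With the tool pointing down it reaches from about 0.4 to 0.875 m from the base axis. Payload 19.3 kg.
Tool frame: the origin (TCP) lies at the very end of the fingers, on their centre line; the grasp point (between the pads) lies bot.grasp_offset behind it (bot.grasp_offset is the distance from the TCP to the grasp point, in m); z points along the fingers, y is the direction in which the jaws open and shut (so a half turn about z gives the same grasp; the last joint's range is limited). The gripper opens to 85 mm and grips with 20 to 120 N. Pads are 22 mm wide; open, the fingers measure 114 mm over their backs; the gripper's body (76 mm by 85 mm) begins 54 mm behind the grasp point. The pads swing forward as they close: fully open they stand 13 mm farther back than shut.
Start: joints at [-1.246, 0.521, -0.036, 1.599, 0.021, 1.021, -0.113], TCP at [0.24, 0.577, 0.231] pointing down, gripper open.
Joint ranges: [-2.91, 2.91], [-0.3, 2.13], [-1.5, 1.42], [0.17, 2.43], [-1.26, 4.41], [0.16, 1.93], [-2.52, 2.52]. Speed limits (rad/s): [1.89, 1.89, 2.39, 2.39, 3.01, 3.01, 3.01].

## Interface

Orientations are given as [roll, pitch, yaw] about the fixed x, y, z axes, in that order (R = Rz(yaw) Ry(pitch) Rx(roll)).
In Python, from workcell import bot gives the robot as it stands. The module is installed in compiled form; this text tells all that it offers.
- The arm moves only by the shell command python3 -m handwheel 'ROWS' [OPENING] [FORCE]. ROWS is JSON, a list of rows, each a list of 6 numbers: the shift along the tool's x, y, z as a fraction of full scale, then the turn, a rotation vector about the tool's x, y, z as a fraction of full scale. In form: [[x, y, z, rx, ry, rz], ...]. A call has 1 to 8 rows; each row shifts and turns the commanded pose from where the row before left it, along the tool's axes as they then stand; what a row does not reach is not made up. Full scale, the value 1, is 0.025 m for a shift and 360 degrees for a turn. A row lasts 1/8 s, in which the tool goes at most 62.5 mm and 10.7 degrees, less where a joint would pass 70% of its speed; a pose out of reach is approached as far as the arm can. A call with a number of a shift or a turn outside -1 to 1 is refused whole. A call with a gripper value outside its range is refused whole. OPENING is the closure, from -1 (fully open) to 1 (shut), set as the call begins (- or left out, the last holds). The fingers move at their own pace and stop on an object; FORCE is the grip in N (left out, the last holds). Time passes only in rows, so rows that do not move let the fingers close. It gives the time, the measured TCP pose, the force and the opening at its end, in the units of the state.
- bot.observe(): the state, without advancing time (a new reading comes with each control period).
- bot.grab_frame(name): name is "side" or "top"; returns a dict with "pixels" (480x640x3 uint8, blue, green, red), "vertical_fov" (degrees; the focal length in pixels is half the picture's height over the tangent of half this angle, whatever the lens; pixels are square), "cx", "cy" (the principal point, pixels), "R" (3x3) and "t" (3): a world point X has camera coordinates R X + t. Camera axes: x right, y down, z forward; pixel columns grow to the right and rows downward; lengths in m; the calibration is good to about 2 mm. A picture is of the moment at which its call begins. There is no depth.
- bot.job_done(): hands the job in, once; it reports no verdict.
Trained networks look in a picture, given as the dict that the camera call returned (one of the last four; its "shot" number tells which), for a name from the list of things; names that differ only in an ending like _2 or _b are one class to them, and where a whole thing is asked for, a point or a joint stands for the part that bears it (a point fixed in the world has none). Each returns a list of dicts, best first, with "score" (0 to 1); they miss things now and then, are a little off and sometimes report something else, mostly with a low value. They report only what shows in the picture. A call takes as long as a camera call. They do not tell look-alikes from the thing itself.
- bot.trace(picture, thing): "region" (480x640 bool, what is visible of it) and "point" ([column, row] in pixels, amid what is visible of it).
The state is a dict: "clock": time; "qpos": joint angles; "qd": joint speeds; "joint_efforts": joint torques, N m; "position": TCP position; "tool_rot": TCP orientation; "force": force on the tool from outside, world axes, zero at the start; "moment": the same for the moment, N m; "grip_width": finger opening in m.
Only numpy, scipy, OpenCV 4.12 (cv2) and the standard library are available. Lean on these libraries where they do the work, as an engineer would, in place of code of your own. Each camera call takes 0.05 s, during which the arm holds its last target.

## Task

Take the empty beech spool off the glass shelf and load it on the electric spool winder: foot down over the steel spindle, then turn it slowly under light pressure until its notches find the spindle's keys and it drops fully home on the drive plate. Do not force it: never load the spindle with more than 25 N. Then let go and swing the winder's stop lever in to its stop beside the spool, and leave the thimbles, the pill box and the tape measure where they are.

Things in the scene. Friction and masses are not known exactly. Their poses are not given: they have to be found in the camera images.
- spool_mid (a point): centre of the empty beech winding spool that stands on the glass shelf, 60 mm tall, 30 mm above its foot (z up its axis). Barrel 32 mm across; foot flange 50 mm across, 5 mm thick. About 50 g. It and the two thimbles share three places 85 mm apart along the shelf, in any order; only the spool is over 30 mm tall. Its round bore, 14 mm, runs right through, with three notches: see spool_foot.
- spool_foot (a point): centre of the spool's underside, 30 mm below spool_mid. Three straight notches run the whole length of the bore, 120 degrees apart, 4.2 mm wide and reaching 13.3 mm from the axis; one lies along this point's +x. They pass over the spindle's keys only when lined up within about 5 degrees.
- winder: electric spool winder, a cream box 210 mm (x) by 150 mm (y), deck 66 mm high, fixed to the bench, turned by up to 0.4 rad; origin at the centre of its underside, z up, front with the rocker switch at -x. On the deck: spindle, stop lever, a low speed dial (front right) and a thread tension stud 24 mm high (far right).
- drive_plate (a point): centre of the top face of the winder's round black rubber-faced drive plate, 56 mm across, 74 mm above the bench, on the spindle's axis; at (35, 0) mm in the winder's frame. A spool that is home has its foot flat on this plate, spool_mid 30 mm above this point. This point's axes follow the winder's box, NOT the keys.
- spindle_tip (a point): top of the upright 12 mm steel spindle, 42 mm above drive_plate; the top 7 mm taper to 6.4 mm across. Axes as the winder's box. The spindle takes 0.08 N m to turn, so it stands still under light rubbing; with the keys engaged it turns with the spool, and may be left at any angle.
- key_top (a point): on the spindle's axis, 10 mm above drive_plate, level with the tops of the three keys at the foot of the shaft: 3 mm wide, reaching 12.5 mm from the axis, 120 degrees apart. Which way they face differs every time and is NOT given (axes as the winder's box). A spool whose notches miss them sits on them, its foot at this height; once they meet it drops 10 mm.
- lever_knob (a point): middle of the grip of the stop lever's upright black thumb knob, 14 mm across; its top is 13 mm above this point, the flat arm below it 24 mm below this point. 88 mm from the pivot; 122 mm above the bench.
- lever_pivot (a point): on the stop lever's upright hinge axis, 26 mm lower than lever_knob; at (-25, 55) mm in the winder's frame. The lever is an aluminium arm with the thumb knob at its end and a white feeler roller on a side branch; swung in, the roller stands 1.5 mm from the loaded spool's barrel, over its foot flange.
- stop_lever (a joint): swing of the stop lever, rad: it starts swung out towards the winder's front, between 0 and 0.12; 0.75 is its stop, swung in beside the spool. Grows counter-clockwise seen from above. Takes about 0.7 N at the knob and stays where it is left.
- delft_thimble: blue and white ceramic thimble, 20 mm across, 26 mm tall, 14 g, on the shelf; origin at the centre of its underside
- horn_thimble: dark brown horn thimble, 19 mm across, 24 mm tall, 12 g, on the shelf; origin at the centre of its underside
- pill_box: round silver-plated pill box, 40 mm across, 19 mm tall, near the far end of the shelf; origin at the centre of its underside
- tape_case: round brass tape measure case, 51 mm across, 18 mm tall, lying on the bench between shelf and winder; origin at the centre of its underside
- wall_shelf: fixed white backboard 420 mm long (x), 225 mm tall, at the left of the bench, facing the work; origin on the bench at the middle of its face, its own +y pointing out from the board. A glass shelf, top 70 mm above the bench, projects 155 mm; above it is a beech rail, 185 mm high, with five stubby pegs that end 42 mm from the board. The spool and thimbles stand about 115 mm from the board.
Things that resemble listed ones, but are neither listed nor needed, are in the scene too. What is meant by the part that bears spool_mid is not black, and is the smaller of those in its own colour.

How it is judged:
On the way, in this order (a step that is already met when the one before it is completed fails the run):
1. the spool is fully home on the drive plate, keys in its notches, with the stop lever still swung out (z of spool_mid in the frame of drive_plate between 0.027 and 0.032 m and horizontal distance between spool_mid and drive_plate below 0.003 m and value of joint stop_lever below 0.3 rad), for 0.2 s.
2. the stop lever is swung in to its stop beside the spool (value of joint stop_lever above 0.68 rad), for 0.2 s.
At the end, for the whole second after the job is handed in: The spool stands on the winder fully home: its foot within 2 mm of the drive plate, its axis within 3 mm of the spindle's and within 0.06 rad of upright; the stop lever is swung in past 0.68 rad (stop at 0.75); all is released. The thimbles, pill box and tape measure have not been moved (z of spool_mid in the frame of drive_plate between 0.027 and 0.032 m and horizontal distance between spool_mid and drive_plate below 0.003 m and angle between spool_mid's own z axis and vertical below 0.06 rad and value of joint stop_lever above 0.68 rad); the robot touches nothing.
It fails at once if the spool is pressed on the winder with more than 25 N (contact force between spool and winder above 25 N).
It fails at once if the Delft thimble is moved more than 20 mm or knocked over (distance of delft_thimble from where it was at the start of the episode above 0.02 m or angle between delft_thimble's own z axis and vertical above 0.5 rad).
It fails at once if the horn thimble is moved more than 20 mm or knocked over (distance of horn_thimble from where it was at the start of the episode above 0.02 m or angle between horn_thimble's own z axis and vertical above 0.5 rad).
It fails at once if the pill box or the tape measure case is moved more than 20 mm (distance of any of pill_box, tape_case from where it was at the start of the episode above 0.02 m).
It also fails if it takes over 72 s, if anything falls off the work surface, if the arm or the gripper's body presses on something with over 40 N, if the wrist force passes 120 N, or if a joint passes its speed limit or range.

## Working session

There is one attempt and no reset: what is moved stays moved. The work goes in short steps, Python scripts to look and compute and a shell command to move; the robot and the scene stay as the last step left them, time stands still between calls to the robot, and variables do not carry over. Pictures are saved under pics/ and viewed, and the job is handed in when it is done.

```bash
mkdir -p pics; ls; cat > h.py <<'E'
import numpy as np,cv2
from workcell import bot
def f(p): return 240/np.tan(np.radians(p["vertical_fov"])/2)
def proj(p,X):
    c=np.array(p["R"])@np.array(X,float)+np.array(p["t"]); k=f(p)
    return np.array([p["cx"]+k*c[0]/c[2],p["cy"]+k*c[1]/c[2]])
def ray(p,uv):
    R=np.array(p["R"]);k=f(p)
    d=R.T@np.array([(uv[0]-p["cx"])/k,(uv[1]-p["cy"])/k,1]); o=-R.T@np.array(p["t"])
    return o,d/np.linalg.norm(d)
def atz(p,uv,z):
    o,d=ray(p,uv); return o+d*(z-o[2])/d[2]
def tri(p1,a,p2,b):
    o1,d1=ray(p1,a);o2,d2=ray(p2,b)
    s=np.linalg.lstsq(np.stack([d1,-d2],1),o2-o1,rcond=None)[0]
    A=o1+s[0]*d1;B=o2+s[1]*d2
    return (A+B)/2,np.linalg.norm(A-B)
E
python3 - <<'E'
from h import *
np.set_printoptions(precision=4,suppress=True)
s=bot.observe()
for k,v in s.items(): print(k,np.round(v,4))
print(bot.grasp_offset)
for n in("side","top"):
    p=bot.grab_frame(n); cv2.imwrite(f"pics/{n}0.png",p["pixels"])
    print(n,{k:(v if k!="pixels" else v.shape) for k,v in p.items()}, -np.array(p["R"]).T@np.array(p["t"]))
    for t in ["spool_mid","winder","drive_plate","lever_knob","delft_thimble","horn_thimble","pill_box","tape_case","wall_shelf","spindle_tip"]:
        for r in bot.trace(p,t)[:4]: 
            ys,xs=np.where(r["region"]); print(n,t,round(r["score"],2),np.round(r["point"],1),xs.min(),xs.max(),ys.min(),ys.max(),len(xs))
E
```

```text
pics
clock 0.0
qpos [-1.2462  0.522  -0.0364  1.6     0.0212  1.0211 -0.1128]
qd [ 0.0005  0.0003  0.0014 -0.0006 -0.0006 -0.0008 -0.0004]
joint_efforts [ -0.0013 -92.7083   1.9795 -36.9926   0.0178   0.0082  -0.0001]
position [0.2403 0.5766 0.2307]
tool_rot [-3.1405  0.0001  2.7468]
force [-0.118   0.5912  0.4255]
moment [-0.0384 -0.0027 -0.02  ]
grip_width 0.0856
0.0187
side {'pixels': (480, 640, 3), 'vertical_fov': 43.22544065775126, 'cx': 311.54500288571387, 'cy': 236.45687391096436, 'R': array([[ 0.9991, -0.0346,  0.0239],
       [-0.0027, -0.6192, -0.7852],
       [ 0.042 ,  0.7845, -0.6188]]), 't': array([-0.5835,  0.1333,  1.1504]), 'shot': 1} [ 0.535  -0.8401  0.8304]
side spool_mid 0.92 [229.7 228. ] 218 244 209 251 872
side spool_mid 0.9 [284.6 234.6] 274 296 214 247 553
side spool_mid 0.77 [243.9 175.4] 236 257 158 191 548
side spool_mid 0.25 [286.1 148.8] 189 380 96 202 17798
side winder 0.89 [279.6 354. ] 207 353 298 414 11518
side drive_plate 0.64 [280.6 353.9] 207 353 299 413 11250
side lever_knob 0.71 [258.9 313.3] 229 285 298 332 555
side delft_thimble 0.49 [321. 18
[... 665 characters left out ...]
l_mid 0.89 [194.9 327.3] 176 209 313 339 709
top spool_mid 0.73 [267.4 340.9] 250 284 325 359 917
top spool_mid 0.72 [262.6 282. ] 251 276 268 292 551
top winder 0.76 [454.6 277.4] 394 509 210 343 10033
top drive_plate 0.64 [456.4 275.1] 394 509 209 343 10076
top lever_knob 0.79 [444.3 298.4] 418 462 269 322 472
top delft_thimble 0.48 [202.2 230.2] 197 208 227 237 104
top delft_thimble 0.43 [448.3 277.5] 394 509 209 343 10050
top pill_box 0.77 [185.7 183.7] 173 195 174 195 386
top tape_case 0.67 [321.8 245.6] 310 336 235 260 537
top tape_case 0.6 [450.6 276.2] 393 509 210 343 10214
top wall_shelf 0.65 [146.9 288.1] 71 229 135 411 32338
top spindle_tip 0.56 [448.1 277. ] 393 509 209 344 10149
```

View pics/side0.png

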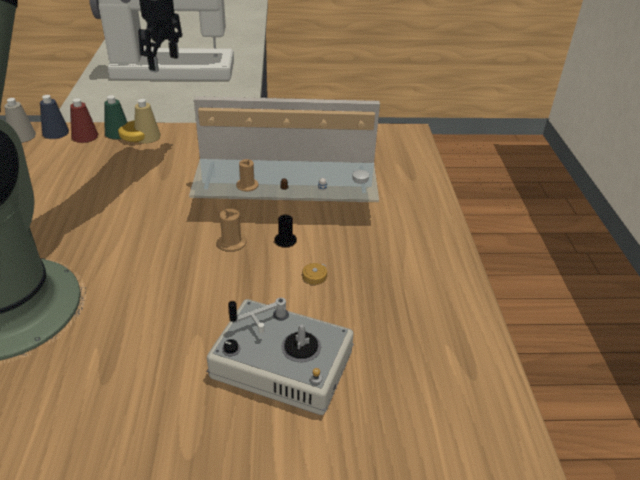

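View pics/top0.png

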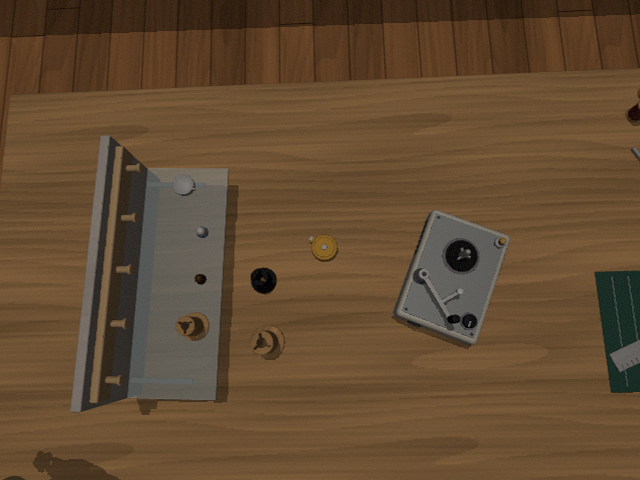

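```bash
python3 - <<'E'
import cv2
a=cv2.imread('pics/side0.png')[140:300,180:400]; cv2.imwrite('pics/side0c.png',cv2.resize(a,None,fx=3.6,fy=3.6,interpolation=3))
a=cv2.imread('pics/top0.png')[170:370,150:350]; cv2.imwrite('pics/top0c.png',cv2.resize(a,None,fx=3,fy=3,interpolation=3))
E
```

```text
(no output)
```

View pics/side0c.png

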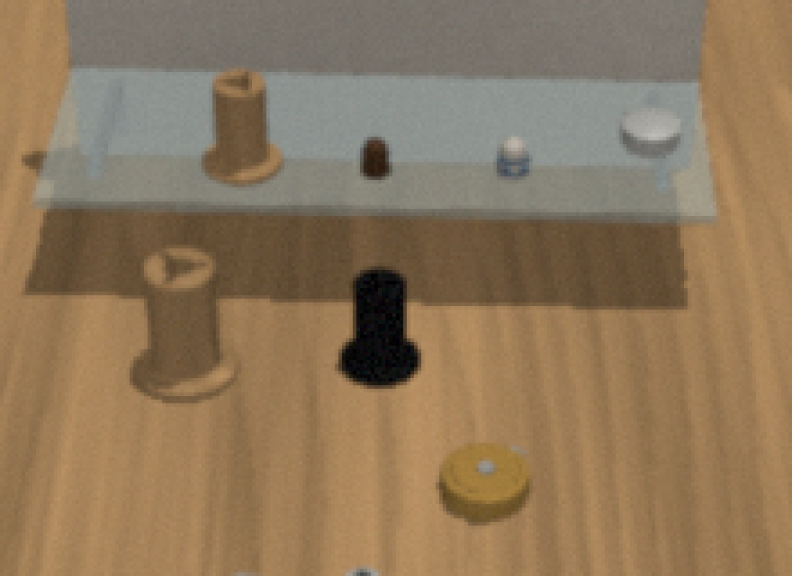

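View pics/top0c.png

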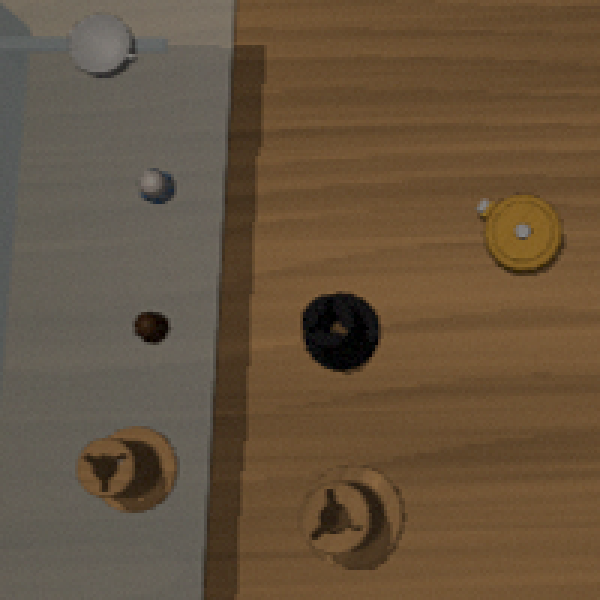

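```bash
python3 - <<'E'
import cv2,numpy as np
t=cv2.imread('pics/top0.png');s=cv2.imread('pics/side0.png')
def z(i,x0,y0,w,h,k): return cv2.resize(i[y0:y0+h,x0:x0+w],None,fx=k,fy=k,interpolation=cv2.INTER_CUBIC)
a=np.hstack([z(t,168,305,50,40,8),z(t,430,225,50,40,8)]); b=np.hstack([z(s,225,150,50,40,8),z(s,276,320,50,40,8)])
m=np.vstack([a,b]); m=cv2.convertScaleAbs(m,alpha=1.5,beta=10)
cv2.imwrite('pics/z0.png',m[:600])
cv2.imwrite('pics/z1.png',cv2.convertScaleAbs(np.hstack([z(t,385,200,130,150,3.0),z(s,200,290,160,130,3)[:390]][0:1]),alpha=1.3))
cv2.imwrite('pics/z2.png',cv2.convertScaleAbs(z(s,200,290,160,130,4),alpha=1.3))
E
```

```text
(no output)
```

View pics/z0.png

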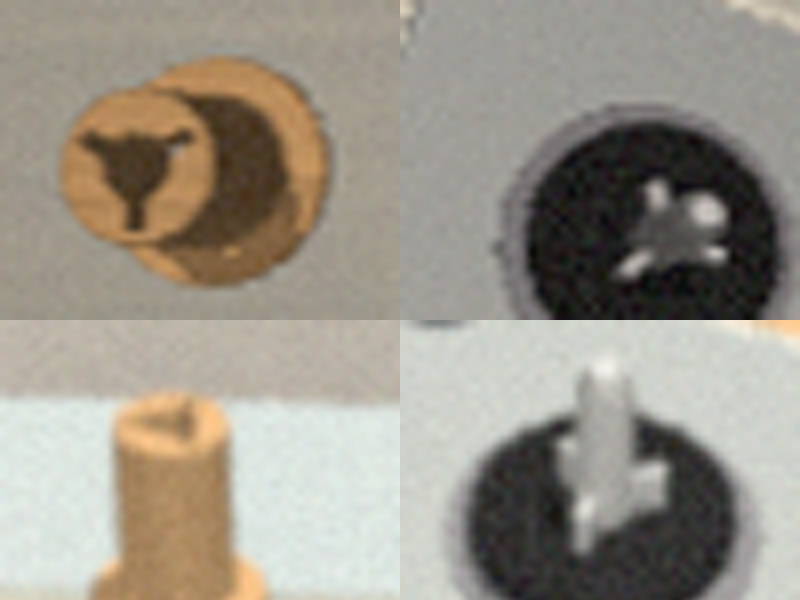

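View pics/z1.png

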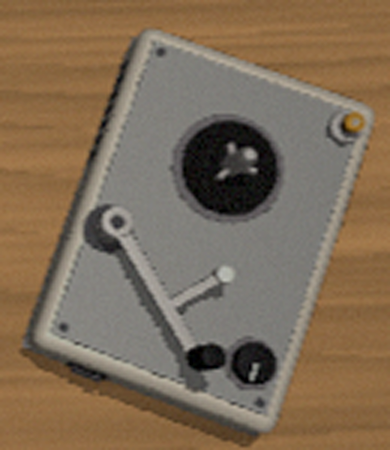

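View pics/z2.png

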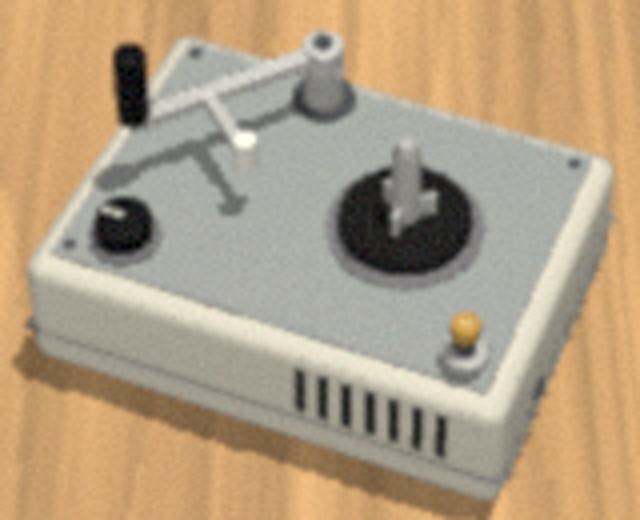

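```bash
cat > m.py <<'E'
from h import *
import pickle
np.set_printoptions(precision=4,suppress=True)
def un(x,y,ox,oy,k): return np.array([(x+.5)/k-.5+ox,(y+.5)/k-.5+oy])
E
python3 - <<'E'
from m import *
pt=bot.grab_frame("top");ps=bot.grab_frame("side")
pickle.dump((pt,ps),open('cal.pkl','wb'))
T=lambda x,y:un(x,y,168,305,8); K=lambda x,y:un(x-400,y,430,225,8)
S=lambda x,y:un(x,y-320,225,150,8); KS=lambda x,y:un(x-400,y-320,276,320,8)
print("spool top",tri(pt,T(138,166),ps,S(173,423)))
c=atz(pt,T(138,166),.13);print(c)
n=[atz(pt,T(*q),.13) for q in((84,138),(190,134),(134,230))]
for q in n: print("notch",q-c,np.degrees(np.arctan2(*(q-c)[1::-1])))
# flange
print("flange ctr guess",atz(pt,T(225,172),.075))
print("plate side/top",tri(pt,K(652,240),ps,KS(603,520)),atz(pt,K(652,240),.074))
print("tip",tri(pt,K(710,212),ps,KS(605,362)),atz(pt,K(710,212),.116))
k=[atz(pt,K(*q),.084) for q in((655,186),(724,253),(620,273))]; 
print("keys",k,np.mean(k,0))
ks=[atz(ps,KS(*q),.084) for q in((563,445),(660,468),(583,522))]
print("keys side",ks)
b=lambda x,y:un(x,y,385,200,3)
kn=tri(pt,b(207,356),ps,un(129,75,200,290,4));print("knob",kn)
pv=tri(pt,b(115,220),ps,un(322,43,200,290,4));print("pivot",pv)
# deck corners
cs=[atz(pt,b(*q),.066) for q in((147,35),(368,108),(262,436),(30,345))];print(cs)
for r in bot.trace(pt,"tape_case")[:1]+bot.trace(pt,"horn_thimble")[:1]+bot.trace(pt,"delft_thimble")[:1]: print(r["point"],atz(pt,r["point"],.02),atz(pt,r["point"],.09))
E
```

```text
spool top (array([0.4467, 0.3135, 0.1287]), np.float64(0.0018457723956002896))
[0.4457 0.313  0.13  ]
notch [0.006  0.0115 0.    ] 62.40709166084074
notch [ 0.0063 -0.0107  0.    ] -59.65353682003677
notch [-0.013   0.0004  0.    ] 178.0164409256511
flange ctr guess [0.4454 0.3107 0.075 ]
plate side/top (array([ 0.5593, -0.1639,  0.0693]), np.float64(0.0005192591364136112)) [ 0.5589 -0.1627  0.074 ]
tip (array([ 0.5584, -0.164 ,  0.1163]), np.float64(0.0010438517081040842)) [ 0.5579 -0.1642  0.116 ]
keys [array([ 0.5693, -0.1616,  0.084 ]), array([ 0.5539, -0.1754,  0.084 ]), array([ 0.5502, -0.1525,  0.084 ])] [ 0.5578 -0.1632  0.084 ]
keys side [array([ 0.5508, -0.1565,  0.084 ]), array([ 0.5706, -0.1631,  0.084 ]), array([ 0.5546, -0.1775,  0.084 ])]
knob (array([ 0.446 , -0.1297,  0.1205]), np.float64(0.00021131141161588105))
pivot (array([ 0.5247, -0.0889,  0.0981]), np.float64(0.0005073657203670162))
[array([ 0.6417, -0.1217,  0.066 ]), array([ 0.592, -0.25 ,  0.066]), array([ 0.4013, -0.1706,  0.066 ]), array([ 0.4566, -0.0404,  0.066 ])]
[321.4, 246.5] [0.5911 0.0867 0.02  ] [0.5783 0.0849 0.09  ]
[450.1, 275.2] [ 0.5288 -0.1534  0.02  ] [ 0.5208 -0.1367  0.09  ]
[203.6, 229.9] [0.6312 0.3157 0.02  ] [0.6153 0.2963 0.09  ]
```

Spool look-alikes: the shelf beech spool (side 246,176 / top 192,326), a bigger bench beech spool (side 230,228 / top 267,341) and a black spool (side 285,232 / top 263,281). I choose the shelf one: beech and the smaller of the two, standing in line with the thimbles at about z 0.13. The close crop shows three notches. The lever is swung out, with its knob at (0.446,-0.130).

```bash
cat >> m.py <<'E'
from scipy.spatial.transform import Rotation as Ro
def go(X):
    s=bot.observe();R=Ro.from_euler('xyz',s["tool_rot"]).as_matrix()
    d=R.T@(np.array(X)-s["position"])
    print("at",np.array(s["position"]),"rot",np.array(s["tool_rot"]),"units xyz",d/.025,"F",np.array(s["force"]),"q",np.array(s["qpos"]))
E
python3 -m handwheel '[[0,0,-1,0,0,0],[0,0,-1,0,0,0],[-0.973,-0.552,0,0,0,0],[-0.973,-0.552,0,0,0,0],[-0.973,-0.552,0,0,0,0],[-0.973,-0.552,0,0,0,0],[-0.973,-0.552,0,0,0,0],[-0.973,-0.552,0,0,0,0]]' -1 30
python3 - <<'E'
from m import *
go([.446,.312,.2])
pt,ps=pickle.load(open('cal.pkl','rb'))
print("bench spool",atz(pt,(262,341),.07),"board top",atz(pt,(105,137),.225),atz(pt,(78,410),.225), "roller",atz(pt,un(225,273,385,200,3),.096))
E
```

```text
clock: 2.35
position: [0.3438, 0.4436, 0.2814]
tool_rot: [3.141, 0.0, 2.747]
force: [0.4, 0.4, 0.1]
grip_width: 0.0853
at [0.3438 0.4436 0.2814] rot [3.1415 0.     2.7467] units xyz [-5.7991 -3.2857  3.2551] F [0.45   0.3658 0.0631] q [-1.0177  0.3684  0.0009  1.712  -0.0004  1.061   0.1592]
bench spool [0.4168 0.194  0.07  ] board top [0.7406 0.42   0.225 ] [0.3285 0.4332 0.225 ] roller [ 0.4931 -0.1494  0.096 ]
```

```bash
python3 -m handwheel '[[-0.967,-0.548,0,0,0,0],[-0.967,-0.548,0,0,0,0],[-0.967,-0.548,0,0,0,0],[-0.967,-0.548,0,0,0,0],[-0.967,-0.548,0,0,0,0],[-0.967,-0.548,0,0,0,0],[0,0,1,0,0,0],[0,0,1,0,0,0]]'
python3 - <<'E'
from m import *
pt=bot.grab_frame("top");ps=bot.grab_frame("side");go([.446,.312,.102])
a=cv2.resize(pt["pixels"][260:380,130:290],None,fx=2.5,fy=2.5,interpolation=2);b=cv2.resize(ps["pixels"][100:260,190:350],None,fx=2.5,fy=2.5,interpolation=2)
b=cv2.resize(b,(300,300)) if 0 else b
cv2.imwrite("pics/a1.png",np.hstack([a,b[:300]]))
E
```

```text
clock: 3.35
position: [0.4458, 0.3124, 0.2309]
tool_rot: [3.141, 0.0, 2.746]
force: [0.4, 1.4, -0.3]
grip_width: 0.0853
at [0.4447 0.3119 0.2294] rot [-3.1385 -0.0016  2.7468] units xyz [-0.0563  0.0384  5.0954] F [-0.4058  0.8498  0.6649] q [-0.7616  0.3961  0.0542  1.8193 -0.0261  0.9304  0.48  ]
```

View pics/a1.png

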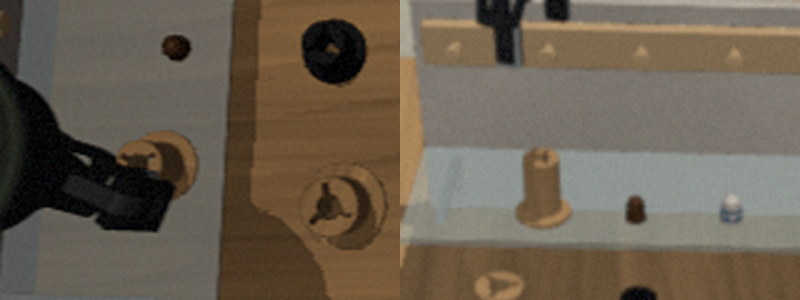

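```bash
python3 -m handwheel '[[0,0,1,0,0,0],[0,0,1,0,0,0],[0,0,1,0,0,0],[0,0,1,0,0,0],[0,0,0.9,0,0,0],[0,0,0.6,0,0,0],[0,0,0,0,0,0]]'
python3 - <<'E'
from m import *
pt=bot.grab_frame("top");ps=bot.grab_frame("side");go([.446,.312,.092])
a=cv2.resize(pt["pixels"][260:380,130:290],None,fx=2.5,fy=2.5,interpolation=2);b=cv2.resize(ps["pixels"][120:240,190:350],None,fx=2.5,fy=2.5,interpolation=2)
cv2.imwrite("pics/a2.png",np.hstack([a,b[:300]]))
E
```

```text
clock: 4.32
position: [0.4455, 0.3126, 0.0936]
tool_rot: [-3.141, -0.0, 2.747]
force: [-0.5, -0.4, 0.6]
grip_width: 0.0853
at [0.4459 0.3129 0.0946] rot [3.1409 0.0004 2.7467] units xyz [-0.0165 -0.0341  0.1047] F [ 0.7421 -0.4398 -0.302 ] q [-0.7472  0.5863  0.0363  1.9254 -0.0341  0.6296  0.4864]
```

View pics/a2.png

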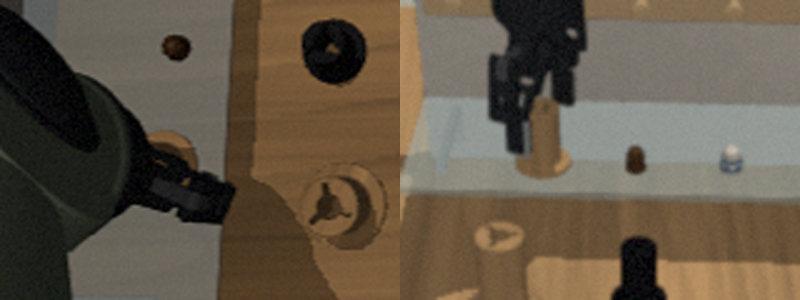

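Fingers straddle the spool's barrel; nothing touched. Close and lift.

```bash
python3 -m handwheel '[[0,0,0,0,0,0],[0,0,0,0,0,0],[0,0,0,0,0,0],[0,0,0,0,0,0],[0,0,0,0,0,0],[0,0,0,0,0,0],[0,0,0,0,0,0],[0,0,0,0,0,0]]' 1 30
python3 -m handwheel '[[0,0,-0.2,0,0,0],[0,0,-0.6,0,0,0],[0,0,-1,0,0,0],[0,0,-1,0,0,0],[0,-0.5,-1,0,0,0],[0,-1,-1,0,0,0],[0,-1,-0.5,0,0,0],[0,-1,0,0,0,0]]'
python3 - <<'E'
from m import *
pt=bot.grab_frame("top");ps=bot.grab_frame("side");go([.558,-.164,.18])
a=cv2.resize(pt["pixels"][240:400,140:300],None,fx=2.5,fy=2.5,interpolation=2);b=cv2.resize(ps["pixels"][100:260,190:350],None,fx=2.5,fy=2.5,interpolation=2)
cv2.imwrite("pics/a3.png",np.hstack([a,b]))
E
```

```text
clock: 5.42
position: [0.4457, 0.3128, 0.0942]
tool_rot: [3.141, 0.0, 2.747]
force: [-1.0, -0.7, 6.2]
grip_width: 0.0325
clock: 6.42
position: [0.4119, 0.2314, 0.2282]
tool_rot: [3.139, 0.001, 2.747]
force: [0.6, -0.8, -0.8]
grip_width: 0.0321
at [0.4114 0.2299 0.2276] rot [3.1412 0.0006 2.7447] units xyz [-11.4951 -12.2649   1.9042] F [ 0.0371  0.2055 -0.8999] q [-0.6892  0.2828  0.0656  1.9987 -0.0238  0.8601  0.5632]
```

View pics/a3.png

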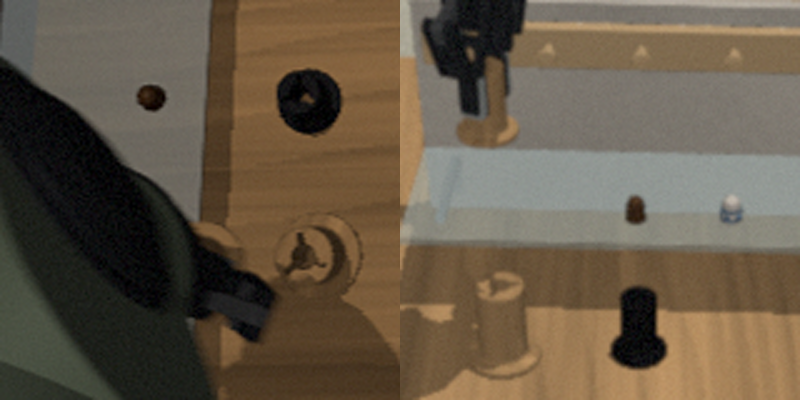

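```bash
python3 -m handwheel '[[-0.82,-0.876,0,0,0,0],[-0.82,-0.876,0,0,0,0],[-0.82,-0.876,0,0,0,0],[-0.82,-0.876,0,0,0,0],[-0.82,-0.876,0,0,0,0],[-0.82,-0.876,0,0,0,0],[-0.82,-0.876,0,0,0,0],[-0.82,-0.876,0,0,0,0]]'
python3 -m handwheel '[[-0.82,-0.876,0,0,0,0],[-0.82,-0.876,0,0,0,0],[-0.82,-0.876,0,0,0,0],[-0.82,-0.876,0,0,0,0],[-0.82,-0.876,0,0,0,0],[-0.82,-0.876,0,0,0,0],[0,0,0,0,0,0.0235],[0,0,0,0,0,0.0235]]'
python3 -m handwheel '[[0,0,0,0,0,0.0235],[0,0,0,0,0,0.0235],[0,0,0,0,0,0.0235],[0,0,0,0,0,0.0235],[0,0,0,0,0,0]]'
python3 - <<'E'
from m import *
pt=bot.grab_frame("top");ps=bot.grab_frame("side");go([.558,-.164,.18])
pickle.dump((pt,ps),open('f4.pkl','wb'))
a=cv2.resize(pt["pixels"][180:340,380:540],None,fx=2.5,fy=2.5,interpolation=2);b=cv2.resize(ps["pixels"][250:410,200:360],None,fx=2.5,fy=2.5,interpolation=2)
cv2.imwrite("pics/a4.png",np.hstack([a,b]))
E
```

```text
clock: 7.52
position: [0.4966, 0.0066, 0.227]
tool_rot: [3.141, 0.0, 2.747]
force: [0.2, -0.0, -1.0]
grip_width: 0.0322
clock: 8.52
position: [0.5593, -0.1616, 0.2268]
tool_rot: [3.141, 0.0, 2.446]
force: [-0.0, 0.3, -0.2]
grip_width: 0.0325
clock: 9.15
position: [0.5593, -0.161, 0.2267]
tool_rot: [3.141, 0.0, 1.862]
force: [0.2, -0.6, -0.2]
grip_width: 0.0321
at [ 0.5591 -0.1612  0.2266] rot [ 3.1414 -0.      1.865 ] units xyz [-0.0956 -0.0769  1.8631] F [-0.9522 -0.1347 -0.5448] q [-0.1266  0.4924  0.4353  1.7398 -0.2454  0.9632  0.6985]
```

View pics/a4.png

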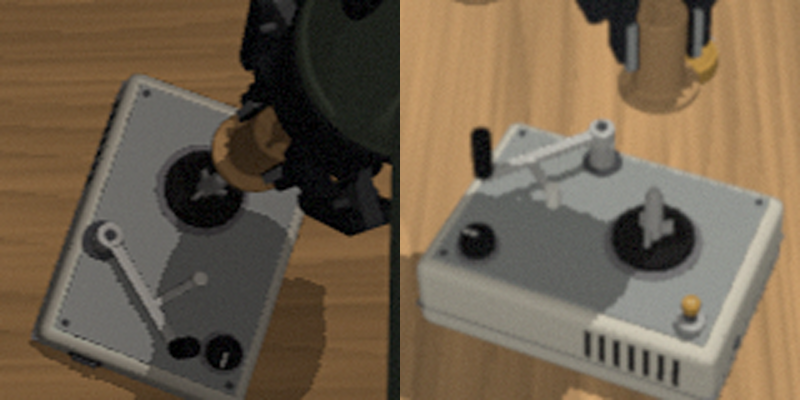

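```bash
python3 -m handwheel '[[-0.096,-0.077,0.6,0,0,0],[0,0,0.8,0,0,0],[0,0,0.8,0,0,0],[0,0,0.65,0,0,0],[0,0,0,0,0,0],[0,0,0,0,0,0]]'
python3 - <<'E'
from m import *
pt=bot.grab_frame("top");ps=bot.grab_frame("side");go([.558,-.164,.15])
pickle.dump((pt,ps),open('f5.pkl','wb'))
P=np.array(bot.observe()["position"])
t=np.linspace(0,2*np.pi,73)
def ov(p,x0,y0,w,h,k):
    im=cv2.resize(p["pixels"][y0:y0+h,x0:x0+w],None,fx=k,fy=k,interpolation=2); raw=im.copy()
    def circ(c,r,z,col):
        q=np.array([proj(p,[c[0]+r*np.cos(a),c[1]+r*np.sin(a),z]) for a in t]); q=((q-[x0,y0]+.5)*k-.5)
        cv2.polylines(im,[np.round(q).astype(int)],True,col,1)
    circ(P,.025,P[2]-.0242,(0,0,255));circ(P,.025,P[2]-.0192,(0,0,255)); circ(P,.016,P[2]+.0358,(255,0,0))
    circ((.558,-.164),.028,.074,(0,255,0)); circ((.558,-.164),.006,.109,(0,255,0));circ((.558,-.164),.0032,.116,(0,255,0))
    return np.hstack([raw,im])
a=ov(pt,420,205,80,60,5);b=ov(ps,260,280,80,90,5)
cv2.imwrite("pics/a5.png",a);cv2.imwrite("pics/b5.png",b)
E
```

```text
clock: 10.0
position: [0.5579, -0.1646, 0.1555]
tool_rot: [3.141, 0.0, 1.861]
force: [0.2, 0.7, 0.1]
grip_width: 0.0325
at [ 0.558  -0.1645  0.1557] rot [3.1407 0.0005 1.8609] units xyz [0.0207 0.0045 0.2279] F [ 0.7851 -0.489  -0.4542] q [-0.0902  0.5792  0.3958  1.8037 -0.2941  0.8159  0.7407]
```

View pics/a5.png

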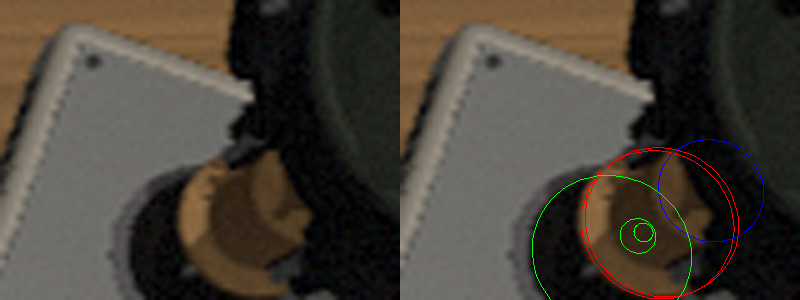

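View pics/b5.png

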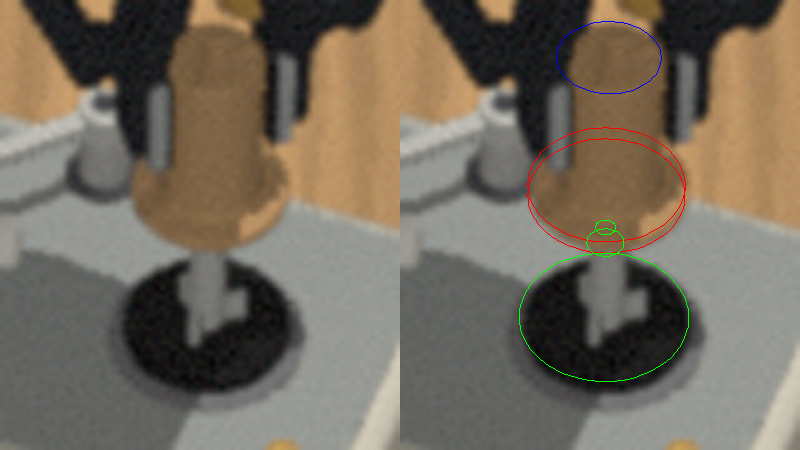

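```bash
python3 -m handwheel '[[0.01,0,0.25,0,0,0],[0,0,0.2,0,0,0],[0,0,0.08,0,0,0],[0,0,0.08,0,0,0],[0,0,0.08,0,0,0],[0,0,0.08,0,0,0]]'
```

```text
clock: 10.85
position: [0.5577, -0.1641, 0.1357]
tool_rot: [3.142, 0.0, 1.861]
force: [-0.4, -0.2, 0.0]
grip_width: 0.0327
```

```bash
python3 - <<'E'
from m import *
pt=bot.grab_frame("top");ps=bot.grab_frame("side");go([.558,-.164,.1082])
cv2.imwrite("pics/a6.png",np.hstack([cv2.resize(pt["pixels"][205:275,420:500],None,fx=5,fy=5,interpolation=2),cv2.resize(ps["pixels"][290:360,260:340],None,fx=5,fy=5,interpolation=2)]))
E
```

```text
at [ 0.5576 -0.1641  0.1356] rot [-3.1413 -0.0001  1.8609] units xyz [-0.0032  0.0181  1.0963] F [ 0.3308 -0.2635  0.317 ] q [-0.0807  0.606   0.382   1.8178 -0.3078  0.7766  0.7514]
```

View pics/a6.png

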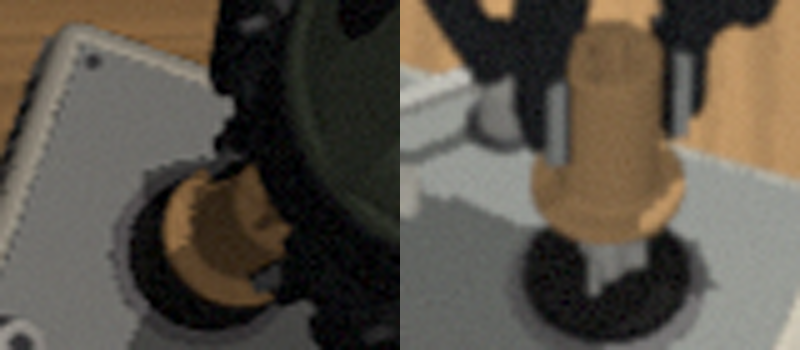

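```bash
python3 -m handwheel '[[0,0,0.06,0,0,0],[0,0,0.06,0,0,0],[0,0,0.06,0,0,0]]'; python3 -m handwheel '[[0,0,0.06,0,0,0],[0,0,0.06,0,0,0]]'; python3 -m handwheel '[[0,0,0.08,0,0,0],[0,0,0.08,0,0,0],[0,0,0.08,0,0,0]]'
```

```text
clock: 11.32
position: [0.5576, -0.1641, 0.1312]
tool_rot: [-3.142, 0.0, 1.861]
force: [0.6, -0.5, -0.4]
grip_width: 0.0328
clock: 11.58
position: [0.5576, -0.1642, 0.1282]
tool_rot: [-3.142, 0.0, 1.861]
force: [-0.3, 1.0, 0.7]
grip_width: 0.0326
clock: 11.95
position: [0.5577, -0.1641, 0.1222]
tool_rot: [-3.142, 0.0, 1.861]
force: [-0.8, -0.5, -0.4]
grip_width: 0.0321
```

```bash
python3 -m handwheel '[[0,0,0.1,0,0,0],[0,0,0.1,0,0,0],[0,0,0.1,0,0,0],[0,0,0.1,0,0,0],[0,0,0.06,0,0,0],[0,0,0,0,0,0]]'; python3 -m handwheel '[[0,0,0.03,0,0,0],[0,0,0.03,0,0,0],[0,0,0,0,0,0]]'; python3 -m handwheel '[[0,0,0.03,0,0,0],[0,0,0.03,0,0,0],[0,0,0,0,0,0]]'
```

```text
clock: 12.7
position: [0.5576, -0.1642, 0.1107]
tool_rot: [-3.141, 0.0, 1.861]
force: [-1.3, -0.2, -0.4]
grip_width: 0.0324
clock: 13.08
position: [0.5576, -0.1641, 0.1093]
tool_rot: [-3.142, -0.0, 1.861]
force: [-0.0, -0.1, 0.0]
grip_width: 0.032
clock: 13.45
position: [0.5577, -0.1641, 0.1078]
tool_rot: [-3.142, 0.0, 1.861]
force: [-1.0, -0.3, -1.1]
grip_width: 0.0324
```

```bash
python3 -m handwheel '[[0,0,0.03,0,0,0],[0,0,0.03,0,0,0],[0,0,0,0,0,0]]'; python3 -m handwheel '[[0,0,0.03,0,0,0],[0,0,0.03,0,0,0],[0,0,0,0,0,0]]'
```

```text
clock: 13.82
position: [0.5577, -0.1643, 0.1063]
tool_rot: [3.141, 0.0, 1.861]
force: [0.7, -1.9, -1.1]
grip_width: 0.0322
clock: 14.2
position: [0.5576, -0.1643, 0.1048]
tool_rot: [-3.141, 0.0, 1.861]
force: [0.4, -3.0, -0.1]
grip_width: 0.0323
```

```bash
python3 -m handwheel '[[0,0,0.03,0,0,0],[0,0,0.03,0,0,0],[0,0,0,0,0,0]]'; python3 -m handwheel '[[0,0,0.03,0,0,0],[0,0,0.03,0,0,0],[0,0,0,0,0,0]]'
python3 - <<'E'
from m import *
pt=bot.grab_frame("top");ps=bot.grab_frame("side");go([.558,-.164,.0982])
cv2.imwrite("pics/a7.png",np.hstack([cv2.resize(pt["pixels"][205:275,420:500],None,fx=5,fy=5,interpolation=2),cv2.resize(ps["pixels"][300:370,260:340],None,fx=5,fy=5,interpolation=2)]))
E
```

```text
clock: 14.58
position: [0.5577, -0.1643, 0.1033]
tool_rot: [3.142, 0.0, 1.861]
force: [0.9, -4.8, 0.6]
grip_width: 0.0324
clock: 14.95
position: [0.5577, -0.1642, 0.1017]
tool_rot: [-3.142, 0.0, 1.861]
force: [1.3, -5.0, 0.6]
grip_width: 0.0324
at [ 0.5576 -0.1642  0.1018] rot [-3.1416  0.0002  1.8607] units xyz [0.0042 0.0159 0.1432] F [ 1.2415 -4.4076 -0.2942] q [-0.062   0.6538  0.3565  1.8365 -0.3315  0.7098  0.7707]
```

View pics/a7.png

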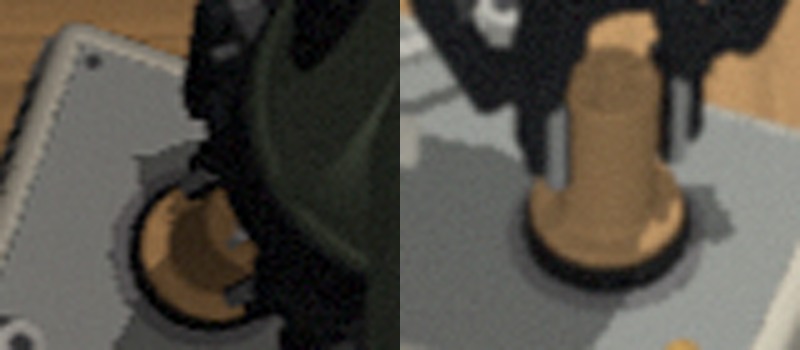

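```bash
python3 -m handwheel '[[-0.02,0,0,0,0,0],[0,0,0.03,0,0,0],[0,0,0.03,0,0,0],[0,0,0,0,0,0]]'; python3 -m handwheel '[[0,0,0.02,0,0,0],[0,0,0.02,0,0,0],[0,0,0,0,0,0]]';
```

```text
clock: 15.55
position: [0.5577, -0.1645, 0.1002]
tool_rot: [-3.141, -0.0, 1.861]
force: [0.1, -2.5, -0.1]
grip_width: 0.0324
clock: 15.92
position: [0.5577, -0.1645, 0.0992]
tool_rot: [-3.141, -0.0, 1.861]
force: [0.8, -1.7, -0.7]
grip_width: 0.0326
```

```bash
python3 -m handwheel '[[0,0,0.02,0,0,0],[0,0,0.02,0,0,0],[0,0,0,0,0,0]]';python3 -m handwheel '[[0,0,0.02,0,0,0],[0,0,0,0,0,0]]'
```

```text
clock: 16.3
position: [0.5578, -0.1646, 0.0983]
tool_rot: [-3.142, -0.0, 1.861]
force: [1.2, -1.8, 0.1]
grip_width: 0.0324
clock: 16.55
position: [0.5578, -0.1647, 0.0981]
tool_rot: [3.141, -0.0, 1.861]
force: [-2.0, -1.3, 7.7]
grip_width: 0.0323
```

```bash
python3 -m handwheel '[[0,0,-0.01,0,0,0],[0,0,0,0,0,0],[0,0,0,0,0,0],[0,0,0,0,0,0],[0,0,0,0,0,0]]' -0.2
python3 -m handwheel '[[0,0,-0.3,0,0,0],[0,0,-0.6,0,0,0],[0,0,-0.8,0,0,0],[0,0,-1,0,0,0],[0,0,-1,0,0,0],[0,0,0,0,0,0]]'
python3 - <<'E'
from m import *
pt=bot.grab_frame("top");ps=bot.grab_frame("side");go([.558,-.164,.25])
pickle.dump((pt,ps),open('f8.pkl','wb'))
cv2.imwrite("pics/a8.png",np.hstack([cv2.resize(pt["pixels"][190:350,380:520],None,fx=3,fy=3,interpolation=2),cv2.resize(ps["pixels"][270:430,230:350],None,fx=3,fy=3,interpolation=2)]))
E
```

```text
clock: 17.18
position: [0.5578, -0.1646, 0.098]
tool_rot: [-3.142, -0.0, 1.861]
force: [-0.8, 0.3, -0.6]
grip_width: 0.0513
clock: 17.92
position: [0.5587, -0.1649, 0.1932]
tool_rot: [3.138, 0.002, 1.861]
force: [-0.2, 0.7, 0.3]
grip_width: 0.0514
at [ 0.5578 -0.1645  0.191 ] rot [3.1409 0.0002 1.8609] units xyz [ 0.0172  0.0145 -2.3594] F [-0.3999  0.1147 -0.3295] q [-0.1077  0.5341  0.4191  1.7755 -0.2705  0.8884  0.7217]
```

View pics/a8.png

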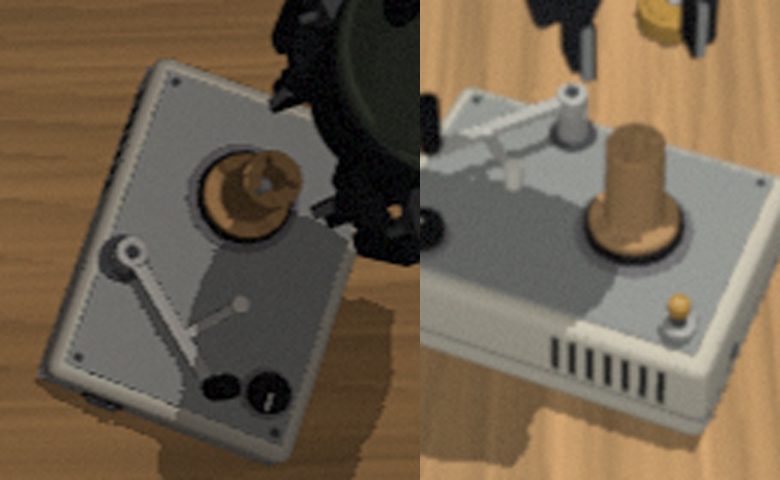

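```bash
python3 -m handwheel '[[0.65,-0.974,0,0,0,0],[0.65,-0.974,0,0,0,0],[0.65,-0.974,0,0,0,0],[0.65,-0.974,0,0,0,0],[0,0,0,0,0,0.0278],[0,0,0,0,0,0.0278],[0,0,0,0,0,0.0278],[0,0,0,0,0,0.0278]]' 0.39
python3 -m handwheel '[[0,0,0,0,0,0.0278],[0,0,0,0,0,0.0278],[0,0,0,0,0,0]]'
python3 - <<'E'
from m import *
pt,ps=pickle.load(open('f8.pkl','rb'))
X=tri(pt,[470.5,251.3],ps,[302,316.7]);print("spool top now",X)
pt=bot.grab_frame("top");ps=bot.grab_frame("side");go([.446,-.130,.112])
pickle.dump((pt,ps),open('f9.pkl','wb'))
cv2.imwrite("pics/a9.png",np.hstack([cv2.resize(pt["pixels"][190:350,380:520],None,fx=2.8,fy=2.8,interpolation=2),cv2.resize(ps["pixels"][270:430,200:340],None,fx=2.8,fy=2.8,interpolation=2)]))
E
```

```text
clock: 19.02
position: [0.4455, -0.1301, 0.1902]
tool_rot: [-3.141, 0.0, 1.156]
force: [-0.2, -0.3, -0.2]
grip_width: 0.0262
clock: 19.4
position: [0.4456, -0.13, 0.1901]
tool_rot: [-3.141, 0.001, 0.814]
force: [-0.2, 0.9, 0.2]
grip_width: 0.0261
spool top now (array([ 0.5573, -0.1628,  0.133 ]), np.float64(0.005406713153887372))
at [ 0.4457 -0.1301  0.1903] rot [-3.1413  0.0005  0.8172] units xyz [0.0111 0.0081 3.1333] F [-0.2933  0.1551  0.4636] q [-0.3993  0.4123  0.7232  2.0769 -0.3837  0.7862 -0.1948]
```

View pics/a9.png

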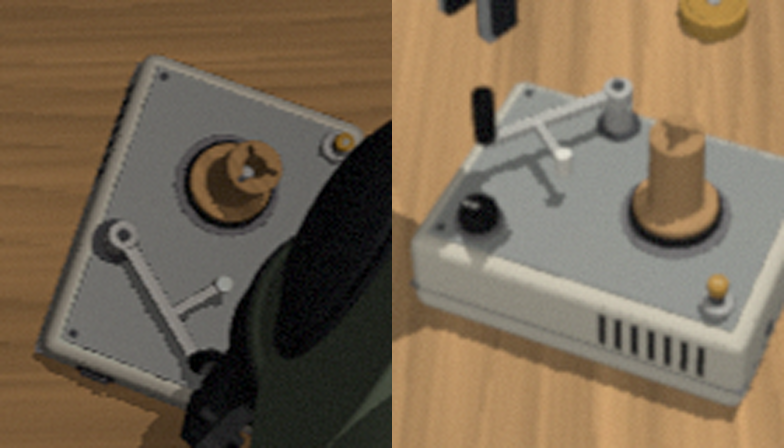

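```bash
python3 -m handwheel '[[0,0,0.7,0,0,0],[0,0,0.8,0,0,0],[0,0,0.8,0,0,0],[0,0,0.5,0,0,0],[0,0,0.33,0,0,0],[0,0,0,0,0,0]]'
python3 - <<'E'
from m import *
pt,ps=pickle.load(open('f9.pkl','rb'))
print("spool top now",tri(pt,[470,250],ps,[302.1,318.9]))
t=np.linspace(0,2*np.pi,73)
def ov(p,x0,y0,w,h,k,C=(.558,-.1643)):
    im=cv2.resize(p["pixels"][y0:y0+h,x0:x0+w],None,fx=k,fy=k,interpolation=2); raw=im.copy()
    for r,z,col in((.025,.074,(0,0,255)),(.025,.079,(0,0,255)),(.016,.134,(255,0,0))):
        q=np.array([proj(p,[C[0]+r*np.cos(a),C[1]+r*np.sin(a),z]) for a in t]); q=((q-[x0,y0]+.5)*k-.5)
        cv2.polylines(im,[np.round(q).astype(int)],True,col,1)
    return np.hstack([raw,im])
cv2.imwrite("pics/o9.png",np.vstack([ov(pt,440,230,50,45,8),ov(ps,275,305,50,60,8)[:]])[:800])
pt=bot.grab_frame("top");ps=bot.grab_frame("side");go([.446,-.130,.112])
cv2.imwrite("pics/a10.png",np.hstack([cv2.resize(pt["pixels"][190:350,380:520],None,fx=2.8,fy=2.8,interpolation=2),cv2.resize(ps["pixels"][270:430,200:340],None,fx=2.8,fy=2.8,interpolation=2)]))
i=cv2.imread("pics/o9.png"); cv2.imwrite("pics/o9.png",cv2.resize(i,None,fx=.7,fy=.7))
E
```

```text
clock: 20.25
position: [0.4458, -0.1303, 0.1122]
tool_rot: [-3.141, 0.0, 0.813]
force: [0.6, 0.1, 0.7]
grip_width: 0.026
spool top now (array([ 0.5588, -0.1634,  0.129 ]), np.float64(0.002719815426444955))
at [ 0.4461 -0.1302  0.1127] rot [ 3.1412 -0.0003  0.8131] units xyz [ 0.0051 -0.0088  0.027 ] F [ 0.1406  0.227  -0.3259] q [-0.2861  0.5398  0.5918  2.1364 -0.5249  0.6093 -0.0775]
```

View pics/o9.png

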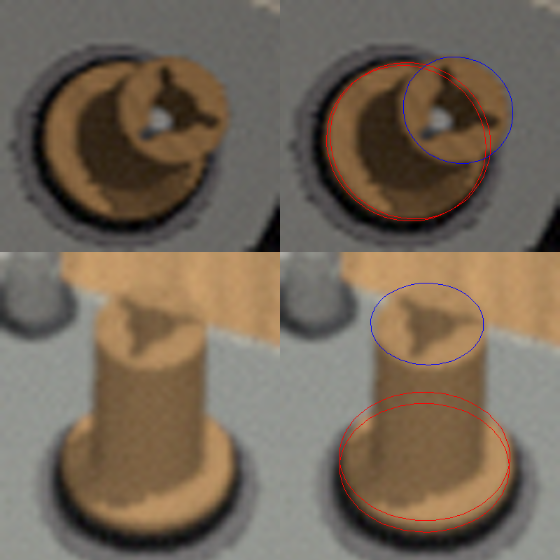

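View pics/a10.png

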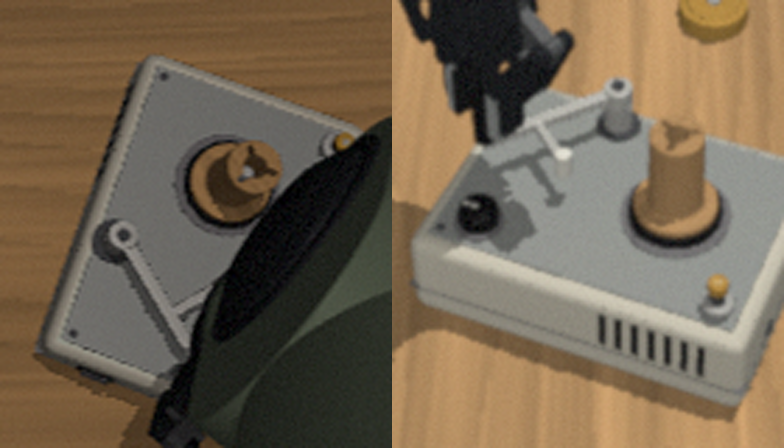

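```bash
python3 - <<'E'
from m import *
P=np.array([.5245,-.0893]);a0=np.arctan2(-.130+.0893,.446-.5245)
s=bot.observe();R=Ro.from_euler('xyz',s["tool_rot"]).as_matrix()[:2,:2]
prev=np.zeros(2);k0=np.array([.446,-.130])
for d in(5,10,15,20,25,30,35,37.5,40,42.5,45):
    k=P+.0882*np.array([np.cos(a0+np.radians(d)),np.sin(a0+np.radians(d))])
    v=R.T@(k-k0)+np.array([0,.006])
    print(d,k,v/.025,(v-prev)/.025);prev=v
E
```

```text
5 [ 0.45   -0.1366] [-0.0799  0.5378] [-0.0799  0.5378]
10 [ 0.4544 -0.1429] [-0.1422  0.8392] [-0.0623  0.3014]
15 [ 0.4594 -0.1488] [-0.1781  1.1448] [-0.0358  0.3057]
20 [ 0.4648 -0.1542] [-0.1871  1.4525] [-0.009   0.3076]
25 [ 0.4707 -0.1592] [-0.1693  1.7598] [0.0178 0.3073]
30 [ 0.477  -0.1636] [-0.1248  2.0643] [0.0445 0.3045]
35 [ 0.4836 -0.1675] [-0.0539  2.3638] [0.0709 0.2995]
37.5 [ 0.4871 -0.1692] [-0.0087  2.511 ] [0.0452 0.1471]
40 [ 0.4906 -0.1707] [0.0428 2.656 ] [0.0515 0.145 ]
42.5 [ 0.4942 -0.1721] [0.1007 2.7986] [0.0578 0.1427]
45 [ 0.4978 -0.1734] [0.1647 2.9386] [0.064 0.14 ]
```

```bash
python3 -m handwheel '[[-0.08,0.24,0,0,0,0],[0,0.3,0,0,0,0],[-0.06,0.3,0,0,0,0],[-0.036,0.3,0,0,0,0],[-0.01,0.3,0,0,0,0],[0.018,0.3,0,0,0,0],[0.045,0.3,0,0,0,0],[0,0,0,0,0,0]]'
python3 - <<'E'
from m import *
pt=bot.grab_frame("top");ps=bot.grab_frame("side");go([.446,-.130,.112])
cv2.imwrite("pics/a11.png",np.hstack([cv2.resize(pt["pixels"][190:350,380:520],None,fx=2.8,fy=2.8,interpolation=2),cv2.resize(ps["pixels"][270:430,200:340],None,fx=2.8,fy=2.8,interpolation=2)]))
E
```

```text
clock: 21.35
position: [0.4813, -0.1678, 0.1123]
tool_rot: [3.141, -0.0, 0.813]
force: [-0.5, -0.4, -0.3]
grip_width: 0.0259
at [ 0.4808 -0.1674  0.1122] rot [-3.1415  0.      0.8128] units xyz [ 0.1301 -2.0378  0.0098] F [ 0.148  -0.8584  0.4488] q [-0.2036  0.5963  0.584   2.0262 -0.5229  0.6687 -0.0364]
```

View pics/a11.png

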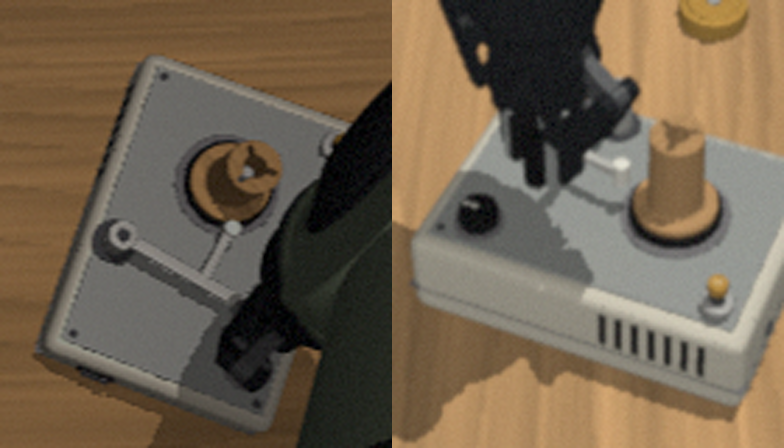

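Lever is following. The roller is nearing the spool; continue in small steps until it meets the stop.

```bash
python3 -m handwheel '[[0.07,0.3,0,0,0,0],[0.045,0.147,0,0,0,0],[0,0,0,0,0,0]]'; python3 -m handwheel '[[0.03,0.08,0,0,0,0],[0,0,0,0,0,0]]'; python3 -m handwheel '[[0.03,0.08,0,0,0,0],[0,0,0,0,0,0]]'

```

```text
clock: 21.82
position: [0.4912, -0.1732, 0.1123]
tool_rot: [3.141, 0.0, 0.813]
force: [0.3, -0.6, 0.4]
grip_width: 0.0263
clock: 22.08
position: [0.4929, -0.1739, 0.1123]
tool_rot: [3.142, -0.0, 0.813]
force: [-0.1, 0.2, 0.5]
grip_width: 0.0261
clock: 22.32
position: [0.4949, -0.1748, 0.1123]
tool_rot: [3.141, 0.0, 0.813]
force: [0.2, 0.9, 0.4]
grip_width: 0.026
```

```bash
python3 -m handwheel '[[0.03,0.08,0,0,0,0],[0,0,0,0,0,0]]'; python3 -m handwheel '[[0.03,0.08,0,0,0,0],[0,0,0,0,0,0]]';python3 - <<'E'
from m import *
pt=bot.grab_frame("top");ps=bot.grab_frame("side");go([.446,-.130,.112])
cv2.imwrite("pics/a12.png",np.hstack([cv2.resize(pt["pixels"][190:350,380:520],None,fx=2.8,fy=2.8,interpolation=2),cv2.resize(ps["pixels"][270:430,200:340],None,fx=2.8,fy=2.8,interpolation=2)]))
E
```

```text
clock: 22.58
position: [0.4954, -0.1749, 0.112]
tool_rot: [-3.138, 0.001, 0.813]
force: [-8.8, 4.2, 5.9]
grip_width: 0.026
clock: 22.82
position: [0.4958, -0.175, 0.1116]
tool_rot: [-3.135, 0.002, 0.813]
force: [-18.5, 8.4, 11.1]
grip_width: 0.0262
at [ 0.4958 -0.175   0.1116] rot [-3.1349  0.0016  0.8128] units xyz [-0.0635 -2.6841  0.0039] F [-18.242    9.3375  10.7216] q [-0.1861  0.6215  0.5821  1.9785 -0.5223  0.7004 -0.036 ]
```

View pics/a12.png

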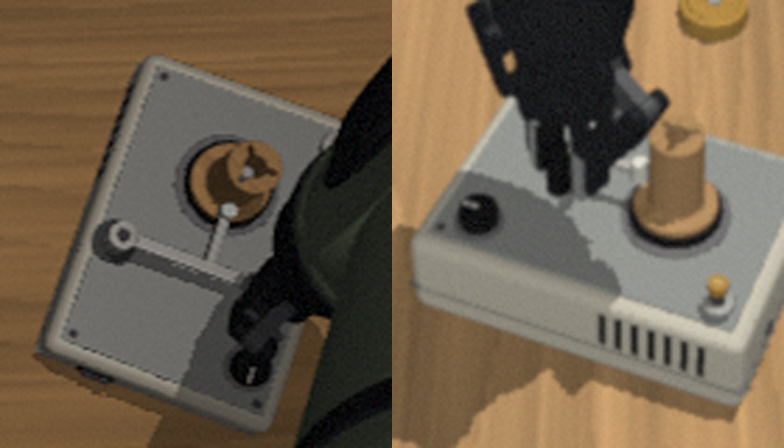

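```bash
python3 -m handwheel '[[-0.03,-0.16,0,0,0,0],[-0.02,-0.14,0,0,0,0],[0,0,0,0,0,0],[0,0,-0.3,0,0,0],[0,0,-0.8,0,0,0],[0,0,-1,0,0,0],[0,0,-1,0,0,0],[0,0,-1,0,0,0]]'
python3 -m handwheel '[[0,-0.8,-0.3,0,0,0],[0,-1,0,0,0,0],[0,-1,0,0,0,0],[0,-1,0,0,0,0],[0,-1,0,0,0,0],[0,-1,0,0,0,0],[0,-1,0,0,0,0],[0,0,0,0,0,0]]'
python3 - <<'E'
from m import *
pt=bot.grab_frame("top");ps=bot.grab_frame("side");go([.446,-.130,.112])
pickle.dump((pt,ps),open('f13.pkl','wb'))
cv2.imwrite("pics/a13.png",np.hstack([cv2.resize(pt["pixels"][190:350,380:520],None,fx=2.8,fy=2.8,interpolation=2),cv2.resize(ps["pixels"][270:430,200:340],None,fx=2.8,fy=2.8,interpolation=2)]))
cv2.imwrite("pics/b13.png",ps["pixels"])
E
```

```text
clock: 23.92
position: [0.4926, -0.1723, 0.2162]
tool_rot: [3.141, -0.0, 0.813]
force: [-0.6, -0.2, -0.2]
grip_width: 0.0262
clock: 24.92
position: [0.3685, -0.0544, 0.2227]
tool_rot: [-3.141, -0.001, 0.814]
force: [0.9, 0.6, 0.2]
grip_width: 0.0261
at [ 0.3696 -0.0553  0.2227] rot [ 3.141  -0.0011  0.8133] units xyz [-0.0758  4.2706  4.4323] F [0.6346 0.7649 0.098 ] q [-0.7333  0.169   0.8251  2.2453 -0.1759  0.7876 -0.5483]
```

View pics/a13.png

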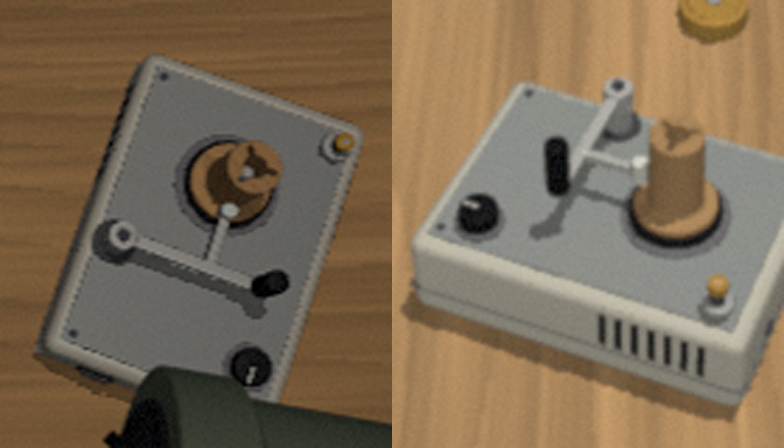

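View pics/b13.png

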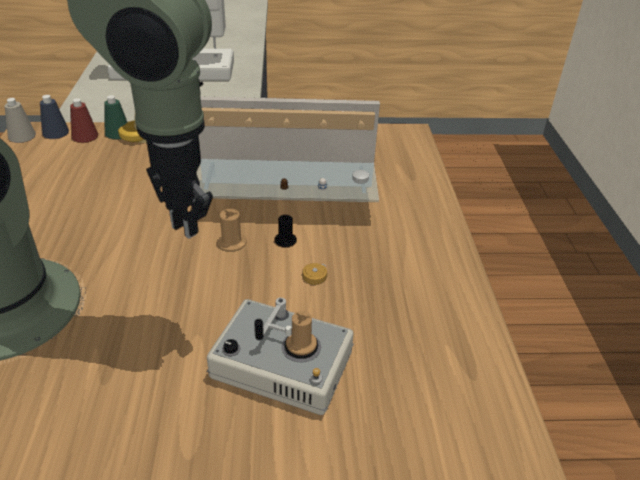

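```bash
python3 - <<'E'
from m import *
pt,ps=pickle.load(open('f13.pkl','rb'))
X,e=tri(pt,[476.6,291.3],ps,[259.1,329.0]);P=np.array([.5245,-.0893])
an=lambda k:np.arctan2(k[1]-P[1],k[0]-P[0])
print(X,e,"swing rad",an(X)-an((.446,-.13)))
yaw=np.arctan2(-.0893+.1643,.5245-.558)-np.arctan2(55,-60);print("winder yaw",yaw,"lever in winder frame",an(X)-yaw,an((.446,-.13))-yaw)
p0,s0=pickle.load(open('cal.pkl','rb'))
for n,a,b in(("top",p0,pt),("side",s0,ps)):
  for th in("tape_case","pill_box","horn_thimble","delft_thimble"):
    print(n,th,[np.round(r["point"],1) for r in bot.trace(b,th)[:2]])
E
```

```text
[ 0.4907 -0.172   0.1159] 0.0020387140494177412 swing rad 0.7042753537509985
winder yaw -0.4087705904197807 lever in winder frame -1.5502314624377658 -2.2545068161887643
top tape_case [array([322. , 247.4])]
top pill_box [array([186.8, 182.9])]
top horn_thimble [array([205. , 278.5])]
top delft_thimble [array([203.3, 227.6])]
side tape_case [array([314.6, 269.3]), array([322.9, 185.7])]
side pill_box [array([360.6, 176. ])]
side horn_thimble []
side delft_thimble [array([275.3, 358.7]), array([284.9, 148.1])]
```

```bash
python3 -c "
from workcell import bot
print(bot.job_done(), bot.observe()['clock'])"
```

```text
the job is handed in; nothing more can be done
the job is handed in; nothing more can be done
```

The spool is home on the winder and the stop lever is swung in to its stop. I handed the job in at about 25 s; the robot reports no verdict.

**Spool:** I took the smaller beech spool off the glass shelf and turned it about -51°. That angle came from the notch and key directions I measured in the pictures. It went down over the spindle and the keys entered at once, so no turning search was needed. It met the plate at the height expected for home, with about 8 N wrist force at most while loading.

**Lever:** I opened the fingers around the knob, without gripping it, and swung the lever until it met its stop at about 20 N. I then backed off and moved clear.

**Last checks:**
- **Spool seating:** the home-pose outline agrees with the pictures in both views. Triangulating the spool's top gave 0.133 m, then 0.129 m, against 0.134 m expected. The ray misses were 5.4 mm and 2.7 mm, so I relied on the outline and the contact height instead.
- **Lever:** it had swung about 0.70 rad from its start, which agrees with the stop at 0.75. The roller stands beside the barrel.
- **Thimbles, pill box and tape measure:** all four show where they were in the final pictures. The network missed the horn thimble and misplaced the Delft thimble in the side view, so there I went by eye.

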